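Refit the knob of the coolant push-valve and hold it pressed

TASK

The coolant push-valve on the prism bench needs its knob back. Lift the U-shaped metal guard off the valve, hang it astride the horizontal bar of the little rail and let go of it; then pick up the knob, turn it so that the flat in its bore matches the flat of the D-shaped stem, push it fully onto the stem, and keep pressing so that the spring-loaded stem is held fully down. Finish while still holding the knob pressed down, with the guard hanging on the bar, and leave the prism offcut, pill box, caliper and burnisher alone.

Things in the scene. Friction and masses are not known exactly. Their poses are not given: they have to be found in the camera images.
- valve: fixed brass push-valve on the bench: round, 92 mm flange at the foot, 80 mm diameter flat top face 60 mm above the bench, a 20 mm pipe stub with a steel end at its -x side, reaching 75 mm from the axis, 30 mm up. Origin: centre of its underside, z up. The D-shaped steel stem stands in the centre of the top face; its flat faces the valve's +x, away from the stub
- stem_tip (a point): centre of the stem axis at the stem's top end, 32 mm above the valve's top face (92 mm above the bench) when not pressed; moves down with the stem. z up. The stem is a 22 mm diameter steel shaft with a 2 mm bevel at its top end and one flat along its whole length, 5.5 mm from the axis; the flat faces this frame's +x. The stem does not turn
- stem (a joint): how far the stem is pressed down, in m: 0 released, 0.005 fully down on a hard stop. A spring pushes it back up: about 3 N to start it moving, about 8 N at the stop
- guard: loose guard, aluminium sheet bent to an upside-down U, 140 g, 46 (x) by 30 (y) by 63 mm high, 3 mm thick: 60 mm legs at its -x and +x sides, 40 mm clear between, open along y, flat top plate. On the plate a wooden grip fin 10 mm thick (x), 34 mm long (y), 63 to 89 mm above the feet. Origin: centre between the feet, z up. At the start it stands astride the stem on the valve's top face
- guard_saddle (a point): centre of the underside of the guard's top plate, 60 mm above its feet; this is what rests on the bar when the guard hangs. Axes as the guard's
- rail: fixed steel rail: a bar on two posts, described under its bar's middle. Origin on the bench under the middle of the bar
- rail_mid (a point): middle of the axis of the rail's horizontal bar, 160 mm above the bench. The bar is 14 mm thick and runs along this frame's y axis between two fixed posts at its ends, 160 mm apart. z up
- knob: loose knob, 70 g, standing bore down on the bench: 48 mm round aluminium hub 28 mm high, on it a black grip bar 14 mm wide (y), 28 to 48 mm above the underside, along x from -22 mm to a pointed nose at +31 mm (sides parallel up to +20 mm). D-shaped bore in the underside: 25 mm diameter, 24 mm deep, flat 7 mm from the axis on the nose side (+x). Origin: centre of the underside, z up
- knob_bore (a point): centre of the closed end of the knob's bore, 24 mm above the knob's underside; it meets the stem's tip when the knob is fully on. Axes as the knob's
- knob_nose (a point): point of the knob's nose, 31 mm from the axis at the top of the grip bar (48 mm above the underside)
- prism: bystander: greenish glass prism offcut, 64 mm long, 40 mm wide, 34 mm high; leave alone
- pill_box: bystander: round tin pill box, 63 mm diameter, 22 mm high; leave alone
- caliper: bystander: flat brass caliper, 150 mm long, 11 mm high; leave alone
- burnisher: bystander: round ebony burnisher, 120 mm long, 18 mm thick, lying in the lined catch tray; leave alone
- catch_tray: fixed wooden catch tray 170 by 120 by 30 mm, with a small wooden chute (up to 160 mm high) sloping into it from its +y side; origin: centre of the tray's underside

How it is judged:
On the way, in this order (a step that is already met when the one before it is completed fails the run):
1. the guard hangs astride the bar, let go (x of guard_saddle in the frame of rail_mid between -0.02 and 0.02 m and y of guard_saddle in the frame of rail_mid between -0.06 and 0.06 m and z of guard_saddle in the frame of rail_mid between -0.002 and 0.02 m and angle between guard's own z axis and vertical below 0.6 rad and contact force between guard and rail above 0.3 N and contact force between guard and the arm below 0.05 N), for 0.2 s.
2. the knob sits fully on the stem with the flats matched (distance between knob_bore and stem_tip below 0.003 m and angle between knob's own z axis and vertical below 0.1 rad and angle between the x axis of knob_bore and the x axis of stem_tip, either way round below 0.2 rad and x of knob_nose in the frame of stem_tip above 0.02 m), for 0.1 s.
At the end, for the whole second after the job is handed in: guard hanging on the bar, untouched, tilt < 0.6 rad, plate centre within 20 mm across, 60 mm along of the bar's middle; bore end within 3 mm of the stem tip, nose on the flat side within 0.2 rad, knob upright within 0.1 rad; stem held >= 3.5 mm down by the fingers on the knob (> 2 N) (all of step 1 and all of step 2 and linear speed of guard below 0.03 m/s and value of joint stem above 0.0035 m and contact force between knob and the fingers above 2 N); the arm keeps its last pose, push and grip.
It fails at once if the prism, pill box, caliper or burnisher is displaced by more than 30 mm (distance of any of prism, pill_box, caliper, burnisher from where it was at the start of the episode above 0.03 m).
It also fails if it takes over 54 s, if anything falls off the work surface, if the arm or the gripper's body presses on something with over 40 N, if the wrist force passes 120 N, or if a joint passes its speed limit or range.

ROBOT

A 6-joint arm with a two-finger parallel gripper is mounted at the origin on the work surface. World frame = base frame: x ahead of the robot, y to its left, z up, the work surface at z = 0. Lengths are in m, angles in rad, forces in N, time in s.
With the tool pointing down it reaches from about 0.375 to 0.9 m from the base axis. Payload 3.1 kg.
Tool frame: the origin (TCP) lies on the centre line of the jaws, within the pads' length; the fingertips stand 8 mm ahead of it and the grasp point (between the pads) lies 11 mm behind it; z points along the fingers, y is the line along which they close (so a half turn about z gives the same grasp; the last joint's range is limited). The gripper opens to 87 mm and grips with 3 to 60 N. Pads are 19 mm wide; open, the fingers measure 117 mm over their backs; the gripper's body (75 mm by 190 mm) begins 51 mm behind the grasp point.
Start: joints at [-1.377, 0.527, 1.433, -0, 1.181, -0.178], TCP at [0.227, -0.582, 0.231] pointing down, gripper open.
Joint ranges: [-3.08, 3.08], [-0.75, 2.2], [0.22, 2.44], [-1.43, 4.57], [0, 2.65], [-2.85, 2.85]. Speed limits (rad/s): [2.79, 2.79, 3.14, 3.14, 3.14, 3.14].

INTERFACE

Orientations are given as a unit quaternion [x, y, z, w].
In Python, from rig import robot gives the robot as it stands. The module is installed in compiled form; this text tells all that it offers.
- The arm moves only by the tool send_rows, never from a script. Its argument "increments" is one flat list of numbers, 7 for each row, row after row: the turn, a rotation vector about the world's x, y, z in rad, then the shift along the world's x, y, z in cm, then the opening, from 0 (shut) to 1 (fully open). A call has 1 to 20 rows; each row shifts and turns the commanded pose from where the row before left it; what a row does not reach is not made up. A row lasts 1/12 s, in which the tool goes at most 41.7 mm and 7.16 degrees, less where a joint would pass 70% of its speed; a pose out of reach is approached as far as the arm can. A call is refused whole if a number of a shift passes 4.17 or a number of a turn 0.125, either way. A call with a gripper value outside its range is refused whole. The fingers move at their own pace and stop on an object; "newtons" is the grip in N (left out, the last holds). Time passes only in rows, so rows that do not move let the fingers close. It gives the time, the measured TCP pose, the force, the opening and the grip force at its end, in the units of the state.
- robot.get_obs(): the state, without advancing time (a new reading comes with each control period).
- robot.camera(name): name is "scene" or "top" or "wrist"; returns a dict with "image" (384x512x3 uint8, red, green, blue), "range_z" (384x512 float32, m along the optical axis (not along the pixel's ray), 0 where there is no reading), "fx", "fy", "cx", "cy" (pixels), "R" (3x3) and "t" (3): a world point X has camera coordinates R X + t. Camera axes: x right, y down, z forward; pixel columns grow to the right and rows downward; lengths in m; the calibration is good to about 2 mm. A picture is of the moment at which its call begins.
- robot.hand_in(): hands the job in; it is judged then, once.
The state is a dict: "time": time; "q": joint angles; "joint_velocities": joint speeds; "joint_torque": joint torques, N m; "position": TCP position; "tool_rot": TCP orientation; "ft_force": force on the tool from outside, world axes, zero at the start; "moment": the same for the moment, N m; "grip_width": finger opening in m; "grip_force": force on a finger pad.
Only numpy, scipy, OpenCV 4.12 (cv2) and the standard library are available. Lean on these libraries where they do the work, as an engineer would, in place of code of your own. Each camera call takes 0.05 s, during which the arm holds its last target. There are 200 camera calls.

## Working session

There is one attempt and no reset: what is moved stays moved. The work goes in short steps, Python scripts to look and compute and a tool call to move; the robot and the scene stay as the last step left them, time stands still between calls to the robot, and variables do not carry over. Pictures are saved under pics/ and viewed, at most 10 in all, crops included, and the job is handed in when it is done.

Besides the shell and the picture viewer there is one more tool, called after "Emit:" in YAML: its name, and indented under it one key for each argument. send_rows: Moves the arm, as the interface text tells. Its arguments: {"type":"object","properties":{"increments":{"type":"array"},"newtons":{"type":"number"}},"required":["increments"]}

```bash
mkdir -p pics; cat > h.py <<'E'
import numpy as np, cv2
from rig import robot
def pts(c):
    z=c["range_z"]; v,u=np.mgrid[:z.shape[0],:z.shape[1]]
    P=np.stack([(u-c["cx"])/c["fx"]*z,(v-c["cy"])/c["fy"]*z,z],-1)
    W=(P-c["t"])@np.asarray(c["R"]); W[z==0]=np.nan
    return W
def save(c,n): cv2.imwrite("pics/"+n+".png",c["image"][:,:,::-1])
E
python3 - <<'E'
from h import *
import pickle
a=robot.camera("top");b=robot.camera("scene")
pickle.dump((a,b),open("c0.pkl","wb"))
im=np.hstack([a["image"],b["image"]]);
cv2.imwrite("pics/a.png",a["image"][:,:,::-1]);cv2.imwrite("pics/b.png",b["image"][:,:,::-1])
for c in(a,b): print(c["R"],c["t"],c["fx"], -np.array(c["R"]).T@c["t"])
print(robot.get_obs())
E
```

```text
[[-0.01724742 -0.99983191  0.0062188 ]
 [-0.9908671   0.0162602  -0.13385808]
 [ 0.13373446 -0.00847071 -0.990981  ]] [0.06118598 0.49161035 1.33565587] 498.51009639938496 [0.3095526  0.06449596 1.38903511]
[[ 0.60298508  0.79758479  0.01635507]
 [ 0.60803679 -0.44621924 -0.65664271]
 [-0.51643029  0.40589024 -0.75402444]] [-0.36452597 -0.20819761  1.39553059] 369.0864129300502 [ 1.0670898  -0.36859366  0.92151458]
{'time': 0.1, 'q': array([-1.37749795e+00,  5.28363736e-01,  1.43378115e+00,  1.22595919e-05,
        1.18143729e+00, -1.78493477e-01]), 'joint_velocities': array([-0.00169474, -0.00438921, -0.0036928 ,  0.00011645,  0.00075813,
        0.00017863]), 'joint_torque': array([-2.89007667e-04, -4.40986097e+01, -1.77149820e+01,  6.33824011e-02,
        5.33474749e-02, -3.87099487e-05]), 'position': array([ 0.22695945, -0.5816293 ,  0.22967309]), 'tool_rot': array([ 9.82770999e-01,  1.84824714e-01, -1.69507141e-06, -9.94774978e-04]), 'ft_force': array([ 0.19368754,  0.88613829, -0.8889258 ]), 'moment': array([0.01366001, 0.0624262 , 0.01232427]), 'grip_force': 0.0, 'grip_width': 0.08701330985937424}
```

View pics/a.png

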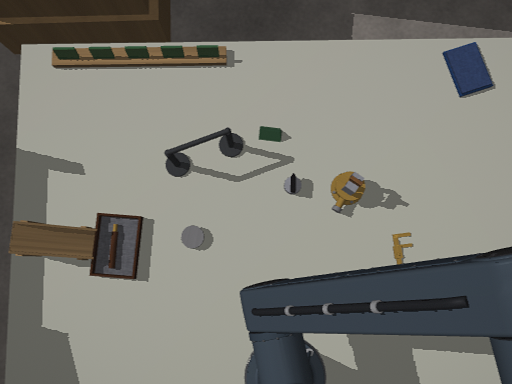

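View pics/b.png

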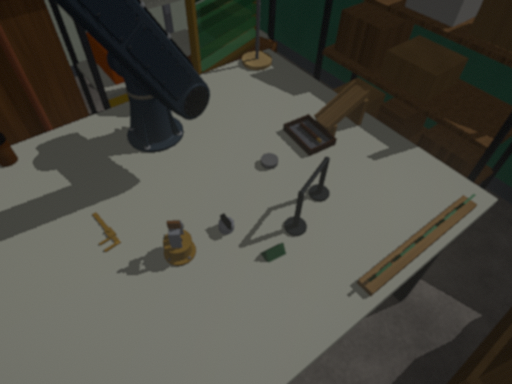

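The top view shows the guarded valve near pixel (350,188) with its stub towards (337,208). The knob is at (293,185) with its nose pointing up the image, which is +x. The bar runs from (168,153) to (229,131), and the tray is at (115,245). Next I'll measure these in the point clouds.

```bash
python3 - <<'E'
from h import *
import pickle
a,b=pickle.load(open("c0.pkl","rb"))
A=pts(a);B=pts(b)
def crop(W,c,u0,u1,v0,v1):
    return W[v0:v1,u0:u1].reshape(-1,3), c["image"][v0:v1,u0:u1].reshape(-1,3)
def rect(P):
    r=cv2.minAreaRect((P[:,:2]*1000).astype(np.float32)); return np.round(r[0],1),np.round(r[1],1),round(r[2],1)
for n,W,c,vb,kb,rb in(("top",A,a,(320,380,165,220),(280,306,168,200),(155,245,120,180)),("scene",B,b,(155,205,210,270),(212,242,205,240),(280,335,150,240))):
    print(n)
    P,_=crop(W,c,*vb)
    print(" bench z",np.nanmedian(P[(P[:,2]<.03)][:,2]))
    for lo,hi in((.012,.05),(.05,.07),(.11,.13),(.135,.16)):
        Q=P[(P[:,2]>lo)&(P[:,2]<hi)]; print(" valve",lo,hi,len(Q),rect(Q) if len(Q)>2 else '', np.median(Q,0).round(4) if len(Q) else '')
    P,_=crop(W,c,*kb)
    for lo,hi in((.015,.035),(.04,.06)):
        Q=P[(P[:,2]>lo)&(P[:,2]<hi)]; print(" knob",lo,hi,len(Q),rect(Q) if len(Q)>2 else '',np.median(Q,0).round(4))
    P,_=crop(W,c,*rb)
    Q=P[(P[:,2]>.15)&(P[:,2]<.18)]; print(" rail",len(Q),rect(Q),np.median(Q,0).round(4))
# enlarged crops in one picture
t=cv2.resize(a["image"][110:230,150:380],None,fx=3.4,fy=3.4,interpolation=cv2.INTER_CUBIC)
cv2.imwrite("pics/c.png",np.clip(t[:,:,::-1]*1.3,0,255).astype(np.uint8)[:, :800])
E
```

```text
top
 bench z -0.0004885546341906258
 valve 0.012 0.05 163 (array([ 474.5, -161.8]), array([86.5, 77.2]), 46.2) [ 0.4567 -0.1563  0.0364]
 valve 0.05 0.07 417 (array([ 498.4, -184.3]), array([78.6, 74. ]), 49.9) [ 0.4935 -0.1751  0.0591]
 valve 0.11 0.13 160 (array([ 502.9, -184.8]), array([31.9, 46.9]), 54.9) [ 0.4964 -0.1834  0.122 ]
 valve 0.135 0.16 65 (array([ 501.7, -184.9]), array([33.6, 10.3]), 53.9) [ 0.5006 -0.1844  0.1475]
 knob 0.015 0.035 158 (array([510.3, -32.9]), array([44.9, 44.9]), 87.1) [ 0.5094 -0.0259  0.0273]
 knob 0.04 0.06 93 (array([514.8, -32.8]), array([14.1, 49.7]), 87.1) [ 0.5154 -0.0321  0.0474]
 rail 406 (array([604.8, 213.2]), array([ 18.1, 176.2]), 19.6) [0.6038 0.2138 0.1648]
scene
 bench z 0.0005447471344433194
 valve 0.012 0.05 175 (array([ 505.1, -173.2]), array([ 74.1, 113. ]), 28.1) [ 0.5332 -0.1957  0.0243]
 valve 0.05 0.07 389 (array([ 509.5, -188.2]), array([79.2, 70.9]), 67.0) [ 0.5189 -0.1915  0.0602]
 valve 0.11 0.13 128 (array([ 506.5, -185. ]), array([31.5, 48.4]), 50.6) [ 0.5175 -0.1929  0.1225]
 valve 0.135 0.16 83 (array([ 506.9, -186.3]), array([34.2, 13. ]), 55.2) [ 0.5078 -0.187   0.1465]
 knob 0.015 0.035 133 (array([519.5, -34.1]), array([46. , 45.2]), 79.1) [ 0.5233 -0.0418  0.0274]
 knob 0.04 0.06 78 (array([519.5, -33.1]), array([14.5, 51.3]), 87.1) [ 0.5189 -0.0351  0.0475]
 rail 257 (array([610.5, 211.4]), array([ 16.9, 176.2]), 19.5) [0.6152 0.2008 0.1655]
```

View pics/c.png

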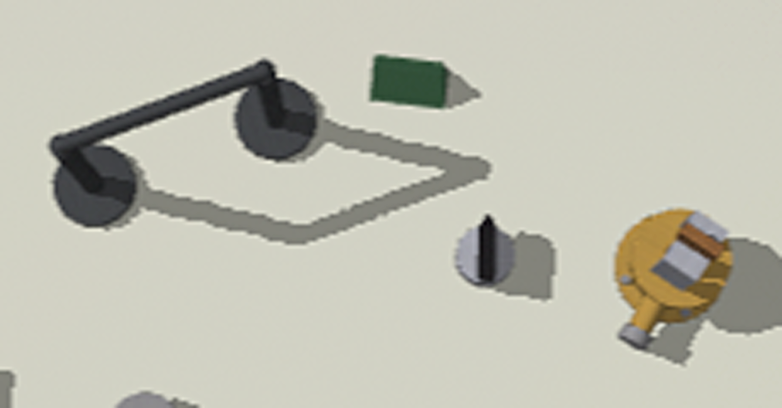

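The sizes match the description: fin 34x10 mm at 147 mm height, plate 47x32 mm, knob bar 50x14 mm, rail 176 mm over its ends. The guard grip is near (0.504,-0.1855) and the fin runs along 54.5°. I'll move above it and refine with the wrist camera.

Emit:
send_rows:
  increments: [0, 0, 0.0386, 1.85, 2.64, 0, 1, 0, 0, 0.0386, 1.85, 2.64, 0, 1, 0, 0, 0.0386, 1.85, 2.64, 0, 1, 0, 0, 0.0386, 1.85, 2.64, 0, 1, 0, 0, 0.0386, 1.85, 2.64, 0, 1, 0, 0, 0.0386, 1.85, 2.64, 0, 1, 0, 0, 0.0386, 1.85, 2.64, 0, 1, 0, 0, 0.0386, 1.85, 2.64, 0, 1, 0, 0, 0.0386, 1.85, 2.64, 0, 1, 0, 0, 0.0386, 1.85, 2.64, 0, 1, 0, 0, 0.0386, 1.85, 2.64, 0, 1, 0, 0, 0.0386, 1.85, 2.64, 0, 1, 0, 0, 0.0386, 1.85, 2.64, 0, 1, 0, 0, 0.0386, 1.85, 2.64, 0, 1, 0, 0, 0.0386, 1.85, 2.64, 0, 1, 0, 0, 0, 0, 0, 0, 1, 0, 0, 0, 0, 0, 0, 1, 0, 0, 0, 0, 0, 0, 1]

```text
time: 1.6
position: [0.5042, -0.1863, 0.2302]
tool_rot: [0.889, 0.458, -0.0, -0.0]
ft_force: [-0.6, 0.2, 1.5]
grip_width: 0.0871
grip_force: 0.0
```

```bash
cat >> h.py <<'E'
def rect(P):
    r=cv2.minAreaRect((P[:,:2]*1000).astype(np.float32)); return np.round(r[0],1),np.round(r[1],1),round(r[2],1)
def yaw(o):
    from scipy.spatial.transform import Rotation as R
    m=R.from_quat(o["tool_rot"]).as_matrix(); return np.degrees(np.arctan2(m[1,1],m[0,1])), m[:,2]
E
python3 - <<'E'
from h import *
c=robot.camera("wrist");save(c,"d");W=pts(c);P=W.reshape(-1,3)
o=robot.get_obs();print(o["position"],yaw(o),o["time"],o["ft_force"])
print(-np.array(c["R"]).T@c["t"])
near=np.hypot(P[:,0]-.504,P[:,1]+.186)<.1
for lo,hi in((.05,.07),(.115,.13),(.14,.155)):
    Q=P[near&(P[:,2]>lo)&(P[:,2]<hi)];print(lo,len(Q),rect(Q) if len(Q)>3 else '',np.median(Q,0))
E
```

```text
[ 0.50401408 -0.18683167  0.23028474] (np.float64(-35.56855442154735), array([-8.41345716e-04, -4.64952999e-05, -9.99999645e-01])) 1.65 [ 0.46139826  0.13300626 -0.04125795]
[ 0.55124479 -0.1208646   0.38390062]
0.05 2631 (array([ 505.6, -185.9]), array([77.1, 78.9]), 20.6) [ 0.51716417 -0.17163162  0.05954614]
0.115 1541 (array([ 505.8, -185. ]), array([32.3, 46. ]), 54.7) [ 0.50622443 -0.18495002  0.12249942]
0.14 614 (array([ 505.5, -185.5]), array([33.7,  9.9]), 54.8) [ 0.5065701  -0.18423987  0.14832401]
```

View pics/d.png

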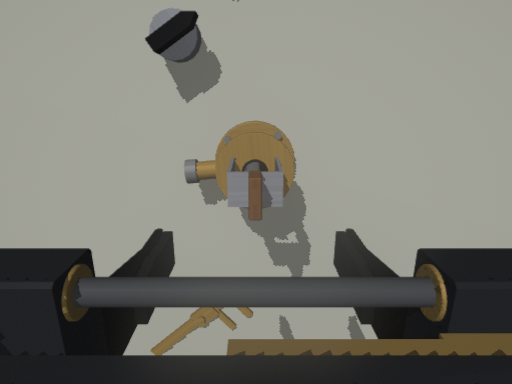

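The wrist view shows the guard fin at (255,195), parallel to the jaws' centre plane, with the stub to its left at (200,170) and the knob at (175,35). Fin centre is (0.5055,-0.1855). I'll descend and grip.

Emit:
send_rows:
  increments: [0, 0, 0, 0.15, 0.13, -2, 0.5, 0, 0, 0, 0, 0, -2, 0.5, 0, 0, 0, 0, 0, -2, 0.5, 0, 0, 0, 0, 0, -2, 0.5, 0, 0, 0, 0, 0, -1.0, 0.5, 0, 0, 0, 0, 0, -0.6, 0.5, 0, 0, 0, 0, 0, 0, 0.5, 0, 0, 0, 0, 0, 0, 0, 0, 0, 0, 0, 0, 0, 0, 0, 0, 0, 0, 0, 0, 0, 0, 0, 0, 0, 0, 0, 0, 0, 0, 0, 0, 0, 0, 0, 0, 0, 0, 0, 0, 0, 0, 0, 0, 0, 0, 0, 0, 0]
  newtons: 30

```text
time: 2.82
position: [0.5063, -0.1849, 0.1349]
tool_rot: [0.889, 0.458, 0.0, 0.0]
ft_force: [-0.5, -0.1, 1.7]
grip_width: 0.0094
grip_force: 30.0
```

Gripped at 9.4 mm. Next: lift, carry to the rail and turn.

Emit:
send_rows:
  increments: [0, 0, 0, 0, 0, 1.5, 0, 0, 0, 0, 0, 0, 2.6, 0, 0, 0, 0, 0, 0, 2.6, 0, 0, 0, 0, 0, 0, 2.6, 0, 0, 0, 0, 0, 0, 2.6, 0, 0, 0, 0, 0, 0, 2.6, 0]

```text
time: 3.32
position: [0.5055, -0.1845, 0.2804]
tool_rot: [0.889, 0.458, -0.0, -0.001]
ft_force: [0.3, -0.3, -1.6]
grip_width: 0.0097
grip_force: 30.0
```

Emit:
send_rows:
  increments: [0, 0, 0.0481, 0.505, 1.985, 0, 0, 0, 0, 0.0481, 0.505, 1.985, 0, 0, 0, 0, 0.0481, 0.505, 1.985, 0, 0, 0, 0, 0.0481, 0.505, 1.985, 0, 0, 0, 0, 0.0481, 0.505, 1.985, 0, 0, 0, 0, 0.0481, 0.505, 1.985, 0, 0, 0, 0, 0.0481, 0.505, 1.985, 0, 0, 0, 0, 0.0481, 0.505, 1.985, 0, 0, 0, 0, 0.0481, 0.505, 1.985, 0, 0, 0, 0, 0.0481, 0.505, 1.985, 0, 0, 0, 0, 0.0481, 0.505, 1.985, 0, 0, 0, 0, 0.0481, 0.505, 1.985, 0, 0, 0, 0, 0.0481, 0.505, 1.985, 0, 0, 0, 0, 0.0481, 0.505, 1.985, 0, 0, 0, 0, 0.0481, 0.505, 1.985, 0, 0, 0, 0, 0.0481, 0.505, 1.985, 0, 0, 0, 0, 0.0481, 0.505, 1.985, 0, 0, 0, 0, 0.0481, 0.505, 1.985, 0, 0, 0, 0, 0.0481, 0.505, 1.985, 0, 0, 0, 0, 0.0481, 0.505, 1.985, 0, 0]

```text
time: 4.98
position: [0.6066, 0.213, 0.2787]
tool_rot: [0.575, 0.818, -0.001, -0.001]
ft_force: [0.1, -0.3, -1.2]
grip_width: 0.0098
grip_force: 30.0
```

```bash
python3 - <<'E'
from h import *
o=robot.get_obs();print(o["position"],yaw(o),o["time"],o["ft_force"],o["grip_width"])
c=robot.camera("wrist");save(c,"e");P=pts(c).reshape(-1,3)
n=(np.hypot(P[:,0]-.607,P[:,1]-.212)<.13)
Q=P[n&(P[:,2]>.15)&(P[:,2]<.172)];print(len(Q),rect(Q),np.median(Q,0),Q[:,2].max())
E
```

```text
[0.60658912 0.21304463 0.27874881] (np.float64(19.745814072913618), array([-1.78472754e-03, -3.59660399e-04, -9.99998343e-01])) 4.9833 [ 0.13924654 -0.29018286 -1.21393689] 0.00975104647783613
2320 (array([597.5, 243. ]), array([ 17.4, 113.5]), 19.5) [0.59574666 0.24886469 0.165334  ] 0.168609737370118
```

View pics/e.png

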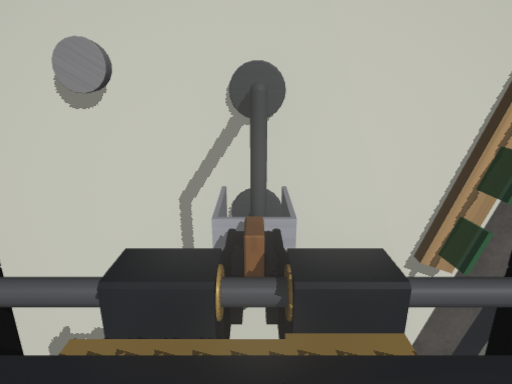

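The guard legs at (220,205) and (287,205) straddle the bar, which runs straight down the picture at x=258. I'll lower it to the saddle.

Emit:
send_rows:
  increments: [0, 0, 0, 0.1, 0, -2, 0, 0, 0, 0, 0, 0, -2, 0, 0, 0, 0, 0, 0, -2, 0, 0, 0, 0, 0, 0, -2, 0, 0, 0, 0, 0, 0, -1, 0, 0, 0, 0, 0, 0, -0.3, 0, 0, 0, 0, 0, 0, -0.3, 0, 0, 0, 0, 0, 0, 0, 0]

```text
time: 5.7
position: [0.6084, 0.212, 0.1838]
tool_rot: [0.577, 0.817, 0.0, 0.0]
ft_force: [-0.4, 0.6, -1.3]
grip_width: 0.0097
grip_force: 30.0
```

Emit:
send_rows:
  increments: [0, 0, 0, 0, 0, -0.1, 0, 0, 0, 0, 0, 0, -0.1, 0, 0, 0, 0, 0, 0, 0, 0]

```text
time: 5.95
position: [0.6085, 0.2121, 0.1824]
tool_rot: [0.576, 0.817, 0.001, 0.001]
ft_force: [-0.3, -0.3, -1.9]
grip_width: 0.01
grip_force: 30.0
```

Emit:
send_rows:
  increments: [0, 0, 0, 0, 0, -0.05, 0, 0, 0, 0, 0, 0, 0, 0.15, 0, 0, 0, 0, 0, 0, 0.3, 0, 0, 0, 0, 0, 0, 0.4, 0, 0, 0, 0, 0, 0, 0.5, 0, 0, 0, 0, 0, 0, 0.5, 0, 0, 0, 0, 0, 1, 0.5, 0, 0, 0, 0, 0, 2.5, 0.5, 0, 0, 0, 0, 0, 2.5, 0.5, 0, 0, 0, 0, 0, 2.5, 0.6, 0, 0, 0, 0, 0, 0, 0.6, 0, 0, 0, 0, 0, 0, 0.6]

```text
time: 6.95
position: [0.6093, 0.2123, 0.2688]
tool_rot: [0.576, 0.817, 0.002, 0.002]
ft_force: [-0.4, 0.5, -0.5]
grip_width: 0.0506
grip_force: 0.0
```

```bash
python3 - <<'E'
from h import *
o=robot.get_obs();print(o["position"],yaw(o),o["time"],o["ft_force"],o["grip_width"])
c=robot.camera("wrist");save(c,"f");P=pts(c).reshape(-1,3)
n=(np.hypot(P[:,0]-.607,P[:,1]-.212)<.06)
for lo,hi in((.166,.178),(.185,.21)):
    Q=P[n&(P[:,2]>lo)&(P[:,2]<hi)];print(len(Q),rect(Q),np.median(Q,0),Q[:,2].max())
# valve & knob from top cam
c=robot.camera("top");P=pts(c).reshape(-1,3)
n=np.hypot(P[:,0]-.5055,P[:,1]+.1855)<.1
for lo,hi in((.052,.07),(.08,.1)):
    Q=P[n&(P[:,2]>lo)&(P[:,2]<hi)];print(len(Q),rect(Q) if len(Q)>3 else '',np.median(Q,0))
E
```

```text
[0.60928079 0.21225936 0.26883942] (np.float64(19.596611525205887), array([ 5.15471842e-03,  8.07875560e-04, -9.99986388e-01])) 6.95 [-0.40328575  0.49969282 -0.49787887] 0.050579840623017874
2084 (array([606.6, 212. ]), array([ 45.8, 119.5]), 20.1) [0.60844679 0.21354863 0.16844497] 0.1779407105311002
687 (array([605.2, 210.6]), array([10.5, 33.8]), 19.3) [0.60466225 0.21208181 0.19496786] 0.1975078026820229
629 (array([ 500.8, -185.5]), array([78.6, 77.9]), 19.9) [ 0.49939407 -0.1847067   0.05920335]
48 (array([ 498.5, -184.3]), array([21.3, 15.3]), 59.0) [ 0.49877735 -0.1843217   0.08986998]
```

View pics/f.png

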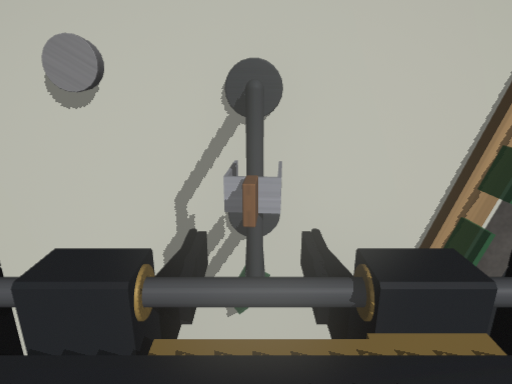

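The guard hangs on the bar at (252,195), released and upright. Now the knob.

Emit:
send_rows:
  increments: [0, 0, 0.0735, -0.604, -1.532, 0, 0.6, 0, 0, 0.0735, -0.604, -1.532, 0, 0.6, 0, 0, 0.0735, -0.604, -1.532, 0, 0.6, 0, 0, 0.0735, -0.604, -1.532, 0, 0.6, 0, 0, 0.0735, -0.604, -1.532, 0, 0.6, 0, 0, 0.0735, -0.604, -1.532, 0, 0.6, 0, 0, 0.0735, -0.604, -1.532, 0, 0.6, 0, 0, 0.0735, -0.604, -1.532, 0, 0.6, 0, 0, 0.0735, -0.604, -1.532, -0.7, 0.6, 0, 0, 0.0735, -0.604, -1.532, -0.7, 0.6, 0, 0, 0.0735, -0.604, -1.532, -0.7, 0.6, 0, 0, 0.0735, -0.604, -1.532, -0.7, 0.6, 0, 0, 0.0735, -0.604, -1.532, -0.7, 0.6, 0, 0, 0.0735, -0.604, -1.532, -0.7, 0.6, 0, 0, 0.0735, -0.604, -1.532, -0.7, 0.6, 0, 0, 0.0735, -0.604, -1.532, -0.7, 0.6, 0, 0, 0, 0, 0, 0, 0.6, 0, 0, 0, 0, 0, 0, 0.6]

```text
time: 8.55
position: [0.5103, -0.0332, 0.2088]
tool_rot: [0.028, 1.0, 0.001, -0.002]
ft_force: [-0.5, 0.4, 0.5]
grip_width: 0.0522
grip_force: 0.0
```

```bash
python3 - <<'E'
from h import *
o=robot.get_obs();print(o["position"],yaw(o),o["time"],o["ft_force"],o["q"])
c=robot.camera("wrist");save(c,"g");W=pts(c);P=W.reshape(-1,3)
n=(np.hypot(P[:,0]-.513,P[:,1]+.033)<.05)
for lo,hi in((.022,.032),(.042,.055)):
    Q=P[n&(P[:,2]>lo)&(P[:,2]<hi)];print(len(Q),rect(Q),np.median(Q,0))
n=np.hypot(P[:,0]-.5055,P[:,1]+.1855)<.1
for lo,hi in((.055,.065),(.085,.1)):
    Q=P[n&(P[:,2]>lo)&(P[:,2]<hi)];print(len(Q),rect(Q) if len(Q)>3 else '',np.median(Q,0) if len(Q) else '')
E
```

```text
[ 0.51030968 -0.03321848  0.20879183] (np.float64(86.77957687705809), array([-0.00332895,  0.0014089 , -0.99999347])) 8.55 [-0.48831197  0.42651457  0.53363224] [-2.84050177e-01  4.06785192e-01  1.73599357e+00  4.97791147e-04
  1.00240435e+00 -1.79891030e+00]
998 (array([514.5, -33.5]), array([46.2, 45.5]), 86.3) [ 0.51337003 -0.03330704  0.02742894]
673 (array([518.8, -33.8]), array([13.9, 51.5]), 87.1) [ 0.51582468 -0.03370467  0.04748115]
4631 (array([ 504.4, -187. ]), array([79.7, 79.2]), 82.2) [ 0.49887289 -0.18211098  0.05951227]
466 (array([ 501.8, -185.4]), array([21.8, 16.5]), 59.0) [ 0.50198987 -0.18380083  0.0912117 ]
```

View pics/g.png

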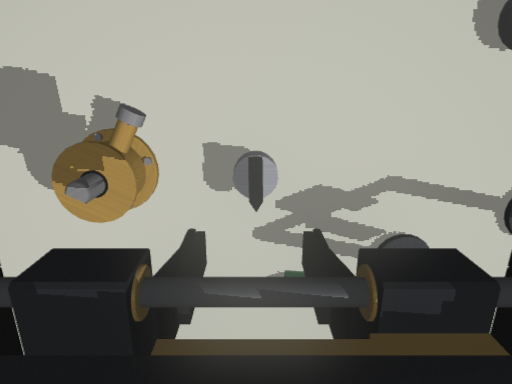

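The wrist view shows the knob at (257,178) with its nose down-image (+x), and the valve at (97,185) with the bare D stem and the stub at the upper right. Stem D measures 21.8x16.5 mm as expected. Stem axis is about (0.5045,-0.1867) with the flat facing -31°; knob axis is about (0.5144,-0.0335) with the nose at -2.9°. I'll grip the knob.

Emit:
send_rows:
  increments: [0, 0, 0.005, 0.41, -0.03, -2, 0.5, 0, 0, 0, 0, 0, -3, 0.5, 0, 0, 0, 0, 0, -3, 0.5, 0, 0, 0, 0, 0, -3, 0.5, 0, 0, 0, 0, 0, -3, 0.5, 0, 0, 0, 0, 0, -2, 0.5, 0, 0, 0, 0, 0, -0.7, 0.5, 0, 0, 0, 0, 0, -0.4, 0.5, 0, 0, 0, 0, 0, 0, 0.5, 0, 0, 0, 0, 0, 0, 0, 0, 0, 0, 0, 0, 0, 0, 0, 0, 0, 0, 0, 0, 0, 0, 0, 0, 0, 0, 0, 0, 0, 0, 0, 0, 0, 0, 0]
  newtons: 40

```text
time: 9.77
position: [0.5159, -0.0335, 0.0398]
tool_rot: [0.024, 1.0, -0.0, 0.001]
ft_force: [0.5, 0.6, 0.4]
grip_width: 0.0182
grip_force: 0.0
```

Emit:
send_rows:
  increments: [0, 0, 0, 0, 0, 0, 0, 0, 0, 0, 0, 0, 0, 0, 0, 0, 0, 0, 0, 0, 0, 0, 0, 0, 0, 0, 0, 0]

```text
time: 10.1
position: [0.5158, -0.0334, 0.0396]
tool_rot: [0.024, 1.0, -0.0, 0.0]
ft_force: [-0.2, 0.7, 5.8]
grip_width: 0.0137
grip_force: 40.0
```

Emit:
send_rows:
  increments: [0, 0, 0, 0, 0, 1, 0, 0, 0, 0, 0, 0, 2.9, 0, 0, 0, 0, 0, 0, 2.9, 0, 0, 0, 0, 0, 0, 2.9, 0, 0, 0, 0, 0, 0, 2.9, 0, 0, 0, -0.0613, -0.126, -1.925, 0, 0, 0, 0, -0.0613, -0.126, -1.925, 0, 0, 0, 0, -0.0613, -0.126, -1.925, 0, 0, 0, 0, -0.0613, -0.126, -1.925, 0, 0, 0, 0, -0.0613, -0.126, -1.925, 0, 0, 0, 0, -0.0613, -0.126, -1.925, 0, 0, 0, 0, -0.0613, -0.126, -1.925, 0, 0, 0, 0, -0.0613, -0.126, -1.925, 0, 0, 0, 0, 0, 0, 0, 0, 0, 0, 0, 0, 0, 0, 0, 0]

```text
time: 11.35
position: [0.505, -0.188, 0.1651]
tool_rot: [0.266, 0.964, 0.0, -0.0]
ft_force: [-0.5, 0.1, -1.1]
grip_width: 0.0136
grip_force: 40.0
```

```bash
python3 - <<'E'
from h import *
o=robot.get_obs();print(o["position"],yaw(o),o["time"],o["ft_force"],o["moment"],o["grip_width"])
for nm in("wrist","scene"):
    c=robot.camera(nm);save(c,"h_"+nm);P=pts(c).reshape(-1,3);print(nm)
    n=(np.hypot(P[:,0]-.5045,P[:,1]+.1867)<.06)
    for lo,hi in((.055,.065),(.086,.098),(.12,.135),(.145,.156),(.166,.18)):
        Q=P[n&(P[:,2]>lo)&(P[:,2]<hi)];print(lo,len(Q),rect(Q) if len(Q)>3 else '',np.median(Q,0) if len(Q) else '')
v=cv2.imread("pics/h_scene.png")[140:280,110:280]
cv2.imwrite("pics/h.png",np.hstack([cv2.imread("pics/h_wrist.png")[:,60:400],cv2.resize(v,(459,384))]))
E
```

```text
[ 0.50504243 -0.18795793  0.16510792] (np.float64(59.09088552851644), array([-3.70140257e-04,  5.29532272e-04, -9.99999791e-01])) 11.35 [-0.51994377  0.10675839 -1.05675097] [ 0.07376149 -0.12202271 -0.00676562] 0.01364784869229005
wrist
0.055 4330 (array([ 497.4, -182.1]), array([79.8, 62.3]), 55.6) [ 0.49052094 -0.17410352  0.0595233 ]
0.086 18 (array([ 496.1, -180.9]), array([10.3,  1.4]), 53.4) [ 0.4950889  -0.18122482  0.08758316]
0.12 257 (array([ 490.9, -181.6]), array([45.4, 16.5]), 58.8) [ 0.484566   -0.17747205  0.13112311]
0.145 1655 (array([ 496.4, -185. ]), array([47.2, 30.1]), 59.6) [ 0.49032971 -0.17789951  0.15284925]
0.166 2309 (array([ 503.6, -194.3]), array([30.2, 52.6]), 40.1) [ 0.4969634  -0.18533841  0.17302061]
scene
0.055 470 (array([ 509.1, -187.8]), array([79.2, 71.4]), 69.8) [ 0.51370599 -0.19324828  0.05997182]
0.086 27 (array([ 507.8, -187.4]), array([20.5,  9.9]), 78.1) [ 0.50795125 -0.18642186  0.09125987]
0.12 38 (array([ 519.4, -191.1]), array([46.2, 19.7]), 78.6) [ 0.52450844 -0.19472491  0.13119238]
0.145 101 (array([ 513.4, -190.6]), array([47. , 39.5]), 71.7) [ 0.51823383 -0.18728535  0.15246516]
0.166 109 (array([ 507.8, -192.7]), array([35.9, 38. ]), 24.6) [ 0.51340396 -0.19190671  0.17292102]
```

View pics/h.png

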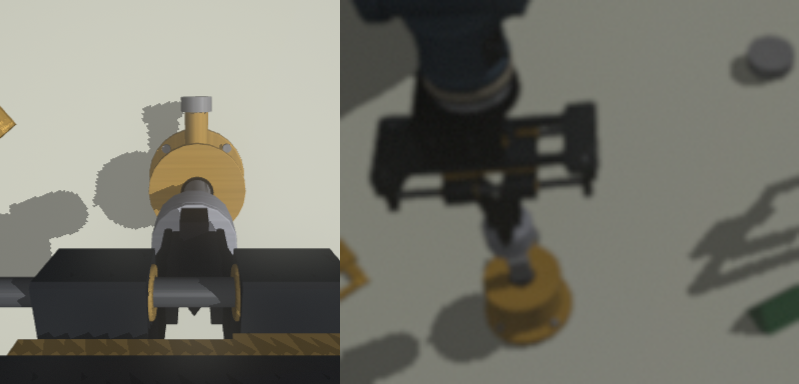

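The wrist view shows the stub, stem and knob lined up on column ~195 (nose down-image), which is the right way round. To get the offset between knob and valve, I'll fit circles in this one picture.

```bash
python3 - <<'E'
from h import *
from scipy.optimize import least_squares
a=np.radians(-31);ex=np.array([np.cos(a),np.sin(a)]);ey=np.array([-ex[1],ex[0]])
def fit(P,z,r,back):
    Q=P[(abs(P[:,2]-z)<.0025)][:,:2]*1000
    Q=Q[np.hypot(*(Q-[504.5,-187]).T)<r+12]
    H=cv2.convexHull(Q.astype(np.float32))[:,0]
    s=(H-[504.5,-187])@(ex if back else -np.array([.8,-.6]))
    H=H[s<(-2 if back else 100)]
    f=lambda c:np.hypot(*(H-c).T)-r
    s=least_squares(f,[504.5,-187],loss="soft_l1");return s.x.round(1),len(H),np.abs(s.fun).mean().round(2)
c=robot.camera("wrist");P=pts(c).reshape(-1,3)
v=fit(P,.0597,40,1);k=fit(P,.1530,24,1);print(v,k)
d=v[0]-k[0];print("move",d, "along/lateral",d@ex,d@ey)
E
```

```text
(array([ 504.7, -187.2]), 25, np.float64(0.13)) (array([ 504.2, -188.2]), 20, np.float64(0.14))
move [0.5 1. ] along/lateral -0.08645442455899799 1.1146863381571395
```

Emit:
send_rows:
  increments: [0, 0, 0, 0.05, 0.1, -1, 0, 0, 0, 0, 0, 0, -1, 0, 0, 0, 0, 0, 0, -1, 0, 0, 0, 0, 0, 0, -0.3, 0, 0, 0, 0, 0, 0, -0.3, 0, 0, 0, 0, 0, 0, -0.3, 0, 0, 0, 0, 0, 0, 0, 0]

```text
time: 12.08
position: [0.5057, -0.1862, 0.1254]
tool_rot: [0.266, 0.964, 0.0, -0.001]
ft_force: [0.3, -0.4, -0.9]
grip_width: 0.0134
grip_force: 40.0
```

The underside is about 6 mm below the stem tip with no contact force, so the bore has entered. Continuing down.

Emit:
send_rows:
  increments: [0, 0, 0, 0, 0, -0.3, 0, 0, 0, 0, 0, 0, -0.3, 0, 0, 0, 0, 0, 0, -0.3, 0, 0, 0, 0, 0, 0, -0.3, 0, 0, 0, 0, 0, 0, -0.3, 0, 0, 0, 0, 0, 0, -0.3, 0, 0, 0, 0, 0, 0, 0, 0]
  newtons: 60

```text
time: 12.67
position: [0.506, -0.1864, 0.1077]
tool_rot: [0.266, 0.964, 0.0, -0.0]
ft_force: [-0.0, -1.2, -1.2]
grip_width: 0.0134
grip_force: 60.0
```

Emit:
send_rows:
  increments: [0, 0, 0, 0, 0, -0.15, 0, 0, 0, 0, 0, 0, -0.15, 0, 0, 0, 0, 0, 0, -0.15, 0, 0, 0, 0, 0, 0, 0, 0]

```text
time: 13.0
position: [0.5061, -0.1865, 0.1039]
tool_rot: [0.266, 0.964, -0.0, 0.0]
ft_force: [-1.0, 0.8, 4.9]
grip_width: 0.0135
grip_force: 60.0
```

Emit:
send_rows:
  increments: [0, 0, 0, 0, 0, -0.1, 0, 0, 0, 0, 0, 0, -0.1, 0, 0, 0, 0, 0, 0, 0, 0, 0, 0, 0, 0, 0, 0, 0]

```text
time: 13.33
position: [0.5061, -0.1865, 0.1025]
tool_rot: [0.266, 0.964, -0.0, 0.0]
ft_force: [-2.0, 0.9, 8.5]
grip_width: 0.014
grip_force: 60.0
```

Emit:
send_rows:
  increments: [0, 0, 0, 0, 0, -0.1, 0, 0, 0, 0, 0, 0, -0.1, 0, 0, 0, 0, 0, 0, 0, 0, 0, 0, 0, 0, 0, 0, 0]

```text
time: 13.67
position: [0.5062, -0.1866, 0.1024]
tool_rot: [0.266, 0.964, -0.0, 0.001]
ft_force: [-3.5, 2.0, 21.3]
grip_width: 0.0135
grip_force: 60.0
```

```bash
python3 - <<'E'
from h import *
o=robot.get_obs();print(o["position"],yaw(o),o["time"],o["ft_force"],o["moment"],o["grip_width"])
c=robot.camera("wrist");P=pts(c).reshape(-1,3)
n=np.hypot(P[:,0]-.5045,P[:,1]+.1867)<.03
Q=P[n&(P[:,2]>.075)&(P[:,2]<.1)];print(len(Q),np.median(Q,0))
h,e=np.histogram(Q[:,2],25);print(h,e.round(4)[[0,-1]])
c=robot.camera("top");save(c,"i");P=pts(c).reshape(-1,3)
n=np.hypot(P[:,0]-.605,P[:,1]-.212)<.06
Q=P[n&(P[:,2]>.185)&(P[:,2]<.21)];print(rect(Q),np.median(Q,0))
E
```

```text
[ 0.50623804 -0.18655929  0.10239766] (np.float64(59.18655814429119), array([ 0.00137943, -0.00116389, -0.99999837])) 13.6667 [-3.48962166  1.98130353 21.25239655] [ 0.4282796   0.67741468 -0.02039259] 0.013454246737243752
2238 [ 0.49008188 -0.17667813  0.09016283]
[ 41  32  35  40  44  42  43  35  51  77  52  19  23  57 374 763 206  27
  22  41  42  43  39  49  41] [0.075 0.1  ]
(array([601.4, 210.5]), array([10. , 33.1]), 20.8) [0.60067964 0.21142689 0.19476597]
```

The hub top is at 0.0905 m, where 0.091 is expected at the stop. Force rose from 8.5 to 21 N with no further travel, so the stem is on its hard stop. The guard is still on the bar. Handing in.

```bash
python3 -c "
from rig import robot
print(robot.hand_in())"
```

```text
the job is handed in; nothing more can be done
None
```

I handed the job in with the guard hanging free on the bar and the knob fully on the stem, flats matched, held pressed at the hard stop with about 21 N; the hand-in gave no verdict.

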